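# Tip open the coffee-pod caddy by its thumb tab

### The arm

A 6-joint arm with a two-finger parallel gripper is mounted at the origin on the work surface. World frame = base frame: x ahead of the robot, y to its left, z up, the work surface at z = 0. Lengths are in m, angles in rad, forces in N, time in s.
With the tool pointing down it reaches from about 0.275 to 1 m from the base axis. Payload 8.4 kg.
Tool frame: the origin (TCP) lies between the finger pads; the fingertips stand 25 mm ahead of it and the grasp point (between the pads) lies 6 mm ahead of it; z points along the fingers, y is the line along which they close (so a half turn about z gives the same grasp; the last joint's range is limited). The gripper opens to 85 mm and grips with 20 to 120 N. Pads are 22 mm wide; open, the fingers measure 114 mm over their backs; the gripper's body (76 mm by 85 mm) begins 54 mm behind the grasp point. The pads swing forward as they close: fully open they stand 13 mm farther back than shut.
Start: joints at [-1.313, 0.353, 1.633, -0, 1.155, -0.002], TCP at [0.161, -0.604, 0.229] pointing down, gripper open.
Joint ranges: [-2.63, 2.63], [-0.92, 2.1], [0.06, 2.66], [-1.3, 4.44], [0, 2.69], [-3.02, 3.02]. Speed limits (rad/s): [2.22, 2.22, 2.79, 3.14, 3.14, 3.14].

### API

Orientations are given as a 3x3 rotation matrix whose columns are the frame's x, y, z axes.
In Python, from plant import r, get_image, sign_off gives the robot as it stands.
- The arm moves only by the tool jog_arm, never from a script. Its argument "motion" is a list that holds one entry, the list of rows, each a list of 6 numbers: the shift along the tool's x, y, z in cm, then the turn, a rotation vector about the tool's x, y, z in degrees. A call has 1 to 8 rows; each row is the pose to reach, as a shift and turn from the pose commanded when the call began, along the tool's axes at that moment; what a row does not reach only later rows make up. A row lasts 1/12 s, in which the tool goes at most 41.7 mm and 7.16 degrees, less where a joint would pass 70% of its speed; a pose out of reach is approached as far as the arm can. A call with a gripper value outside its range is refused whole. "hand" is the opening in per cent of the stroke, from 0 (shut) to 100 (fully open), set as the call begins (left out, the last holds). The fingers move at their own pace and stop on an object; "squeeze" is the grip in N (left out, the last holds). Time passes only in rows, so rows that repeat a pose let the fingers close. It gives the time, the measured TCP pose, the force, the opening and the grip force at its end, in the units of the state.
- r.read_state(): the state, without advancing time (a new reading comes with each control period).
- get_image(name): name is "scene" or "top" or "wrist"; returns a dict with "img" (384x512x3 uint8, red, green, blue), "K" (3x3 intrinsics, pixels), "world_from_camera" (4x4, takes a point from camera to world coordinates). Camera axes: x right, y up, looking along -z (the intrinsics and any distortion apply to the point x, -y, -z); pixel columns grow to the right and rows downward; lengths in m; the calibration is good to about 2 mm. The wrist camera is an equidistant fisheye: a pixel r from the principal point sees the ray r / f radians off the axis. A picture is of the moment at which its call begins. There is no depth.
- sign_off(): hands the job in; it is judged then, once.
The state is a dict: "time": time; "joints": joint angles; "qd": joint speeds; "tau": joint torques, N m; "ee_pos": TCP position; "orientation": TCP orientation; "force": force on the tool from outside, world axes, zero at the start; "moment": the same for the moment, N m; "finger_gap": finger opening in m; "grasp_force": force on a finger pad.
Only numpy, scipy, OpenCV 4.12 (cv2) and the standard library are available. Lean on these libraries where they do the work, as an engineer would, in place of code of your own. Each camera call takes 0.05 s, during which the arm holds its last target. There are 200 camera calls.

### The job

Open the bamboo coffee-pod caddy on the breakfast counter: press down the black thumb tab behind its hinge, so that the lid tips all the way up, then let go and leave it standing open. Leave the white tea caddy, which looks alike, shut, and the blue mug where it stands.

Things in the scene. Friction and masses are not known exactly. Their poses are not given: they have to be found in the camera images.
- pod_lid: Lid of the bamboo coffee-pod caddy, a fixed pale bamboo box 150 x 120 x 90 mm high. Origin on the pivot, at the middle of one 120 mm side of the top rim, 90 mm above the counter; x points over the box (150 mm), y along the pivot, z is the lid's normal. Shut: z up (starts up to 0.1 rad ajar); wide open, at its stop: tilted 0.8 rad. Stiff hinge: stays where left.
- pod_tab (a point): Black ribbed tab of that lid: a seesaw's short end, outside the box; 4-8 N down on it tips the lid up. 34 mm long, 32 wide, 5 thick, free below. Point: middle of its upper face, 45 mm from the pivot, at x -41, z +19 mm in the lid's frame; axes as the lid's. Slopes 25 deg up away from the box when shut (109 mm high), 21 down when wide open (74 mm high). Sticks out towards the robot, within 35 deg.
- tea_lid: Lid of the tea caddy, a bystander: same shape, sizes and black tab as the coffee-pod caddy, but painted white. Origin on the pivot, 90 mm above the counter, at the middle of its 120 mm side; x points from there over the box (150 mm long), away from the tab, y along the pivot, z is the lid's normal, up when shut. May start 0.1 rad ajar.
- mug: Loose blue ceramic mug, a bystander: 80 mm in diameter, 92 mm high, with a handle on its +y side; origin at the centre of its underside.

How it is judged:
On the way:
1. the pod caddy's lid tips up past 0.3 rad while the fingers press on it at its thumb tab (grasp point within 70 mm of the tab, seen from above) (contact force between pod_lid and the fingers above 0.5 N and horizontal distance between the grasp point and pod_tab below 0.07 m and angle between pod_lid's own z axis and vertical above 0.3 rad), for 0.1 s.
At the end, for the whole second after the job is handed in: The coffee-pod caddy's lid stands open by more than 0.6 rad (its stop is at 0.8), the tea caddy's lid is within 0.25 rad of level, and the mug stands upright within 30 mm of where it was (angle between pod_lid's own z axis and vertical above 0.6 rad and angle between tea_lid's own z axis and vertical below 0.25 rad and distance of mug from where it was at the start of the episode below 0.03 m and angle between mug's own z axis and vertical below 0.2 rad); the robot touches nothing.
It fails at once if the tea caddy's lid is tipped up by more than 0.25 rad (angle between tea_lid's own z axis and vertical above 0.25 rad).
It fails at once if the mug is pushed 30 mm or more, or tipped (distance of mug from where it was at the start of the episode above 0.03 m or angle between mug's own z axis and vertical above 0.3 rad).
It also fails if it takes over 29 s, if anything falls off the work surface, if the arm or the gripper's body presses on something with over 40 N, if the wrist force passes 120 N, or if a joint passes its speed limit or range.

## Working session

There is one attempt and no reset: what is moved stays moved. The work goes in short steps, Python scripts to look and compute and a tool call to move; the robot and the scene stay as the last step left them, time stands still between calls to the robot, and variables do not carry over. Pictures are saved under pics/ and viewed, at most 10 in all, crops included, and the job is handed in when it is done.

Besides the shell and the picture viewer there is one more tool, called after "Emit:" as name(argument=value, ...) on one line, values as JSON. jog_arm: Moves the arm, as the interface text tells. Its arguments: {"type":"object","properties":{"motion":{"type":"array","items":{"type":"array","items":{"type":"array","items":{"type":"number"}}}},"hand":{"type":"number"},"squeeze":{"type":"number"}},"required":["motion"]}

```bash
mkdir -p pics; python3 - <<'E'
from plant import r,get_image
import cv2,numpy as np,pickle
D={n:get_image(n) for n in("scene","top")}
pickle.dump(D,open('d.pkl','wb'))
for n in D:
    print(n,D[n]["K"].tolist(),np.round(D[n]["world_from_camera"],4).tolist())
cv2.imwrite('pics/a.png',cv2.cvtColor(cv2.resize(np.vstack([D["scene"]["img"],D["top"]["img"]]),(400,600)) ,cv2.COLOR_RGB2BGR))
cv2.imwrite('pics/top.png',cv2.cvtColor(D["top"]["img"],cv2.COLOR_RGB2BGR))
cv2.imwrite('pics/scene.png',cv2.cvtColor(D["scene"]["img"],cv2.COLOR_RGB2BGR))
s=r.read_state();print(s["time"],s["ee_pos"],s["orientation"],s["finger_gap"])
E
```

```text
scene [[402.2621938172308, 0.0, 253.28643436261441], [0.0, 402.2621938172308, 192.96122972749447], [0.0, 0.0, 1.0]] [[0.3778, -0.6956, 0.611, 1.2318], [0.9258, 0.2897, -0.2427, -0.3017], [-0.0083, 0.6574, 0.7535, 0.9021], [0.0, 0.0, 0.0, 1.0]]
top [[435.1246150246997, 0.0, 260.27660802938334], [0.0, 435.1246150246997, 194.45889751734902], [0.0, 0.0, 1.0]] [[0.0104, 0.9858, -0.1677, 0.3749], [-0.9998, 0.0078, -0.016, -0.0332], [-0.0145, 0.1678, 0.9857, 1.2083], [0.0, 0.0, 0.0, 1.0]]
0.1 [ 0.16045651 -0.60361942  0.22803153] [[ 9.66445043e-01  2.56873312e-01 -2.84291445e-04]
 [ 2.56873467e-01 -9.66444294e-01  1.20369142e-03]
 [ 3.44443552e-05 -1.23632853e-03 -9.99999235e-01]] 0.08551081030724324
```

View pics/top.png

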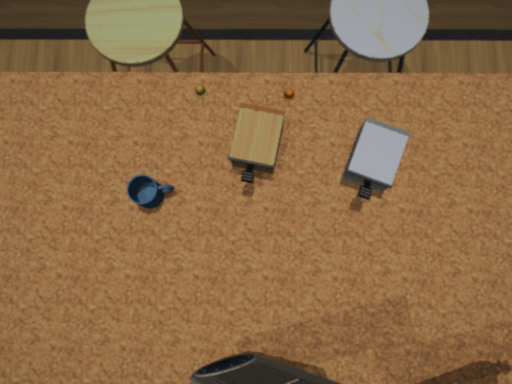

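View pics/scene.png

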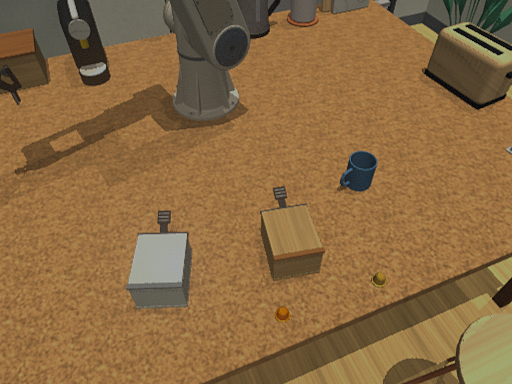

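The top view shows the bamboo caddy at about (257,137) with its black tab at (248,173). The white caddy is at (378,155) and the mug at (147,190). In the scene view the pod tab is at about (280,191). Next I'll mask the tab in both views and triangulate it.

```bash
cat > h.py <<'E'
import numpy as np,cv2
def ray(d,uv):
    K,T=d["K"],d["world_from_camera"]
    v=np.linalg.inv(K)@[uv[0],uv[1],1.]
    return T[:3,3],T[:3,:3]@(v*[1,-1,-1])
def plane(d,uv,z):
    o,v=ray(d,uv); return o+v*(z-o[2])/v[2]
def tri(a,ua,b,ub):
    o,v=ray(a,ua);p,w=ray(b,ub)
    s=np.linalg.lstsq(np.c_[v,-w],p-o,rcond=None)[0]
    A,B=o+v*s[0],p+w*s[1]; return (A+B)/2,np.linalg.norm(A-B)
E
python3 - <<'E'
from h import *;import pickle
D=pickle.load(open('d.pkl','rb'))
ims=[]
C={}
for n,(x0,y0,w,h) in {"top":(222,95,70,95),"scene":(250,178,80,100)}.items():
    im=D[n]["img"][y0:y0+h,x0:x0+w]
    m=(im.max(2)<75).astype(np.uint8)
    k,l,st,c=cv2.connectedComponentsWithStats(m)
    for i in range(1,k):
        if st[i,4]>15: print(n,st[i]+[x0,y0,0,0,0],c[i]+[x0,y0])
    ims.append(cv2.resize(im,None,fx=5.5,fy=5.5,interpolation=cv2.INTER_CUBIC)[:520,:])
H=520
ims=[np.pad(i,((0,H-i.shape[0]),(0,0),(0,0))) for i in ims]
o=np.hstack(ims);print(o.shape)
cv2.imwrite('pics/c.png',o[:,:800,::-1])
E
```

```text
top [229 158  45  25 447] [250.5212528 168.8344519]
scene [275 194  12  14  81] [280.87654321 200.74074074]
scene [261 219  12  56 159] [267.06289308 247.13836478]
(520, 825, 3)
```

View pics/c.png

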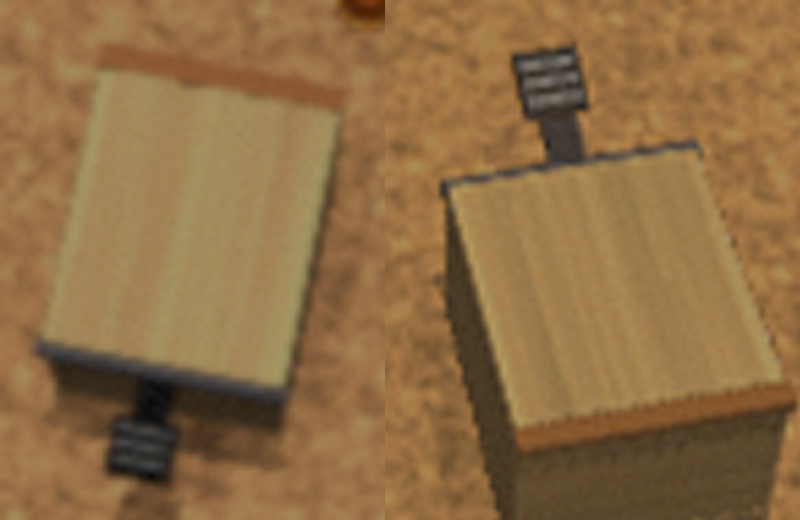

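The crops show the tab's four ribbed corners. Its centre is at top (247.8,176.3) and scene (280.2,192.7). The pivot edge runs through top crop (42,346)–(285,387).

```bash
python3 - <<'E'
from h import *;import pickle
D=pickle.load(open('d.pkl','rb'))
t=lambda x,y:(x/5.5+222-.4,y/5.5+95-.4)
s=lambda x,y:((x-385)/5.5+250-.4,y/5.5+178-.4)
P={}
for n,a,b in [("tab",(142,447),(551,81)),("nearL",(42,346),(697,147)),("nearR",(285,387),(445,184)),("farL",(100,60),(790,388)),("farR",(342,100),(520,438))]:
    p,e=tri(D["top"],t(*a),D["scene"],s(*b));P[n]=p;print(n,p.round(4),round(e,4))
print("tab on .109",plane(D["top"],t(142,447),.109),plane(D["scene"],s(551,81),.109))
piv=(P["nearL"]+P["nearR"])/2;far=(P["farL"]+P["farR"])/2
d=(far-piv)[:2];print(np.linalg.norm(d),np.degrees(np.arctan2(d[1],d[0])),piv)
d=(piv-P["tab"])[:2];print(np.linalg.norm(d),np.degrees(np.arctan2(d[1],d[0])))
e=(P["nearL"]-P["nearR"]);print(np.linalg.norm(e),np.degrees(np.arctan2(-e[0],e[1])))
print("mug",plane(D["top"],(143,190),.09),"tea tab",plane(D["top"],(366,189),.109))
E
```

```text
tab [0.6111 0.0191 0.1064] 0.0012
nearL [0.664  0.0699 0.0921] 0.0039
nearR [ 0.6427 -0.0486  0.0969] 0.0003
farL [0.8049 0.0429 0.1004] 0.0013
farR [ 0.7844 -0.0748  0.1022] 0.0014
tab on .109 [0.61035789 0.01841374 0.109     ] [0.61330596 0.01861543 0.109     ]
0.14374845603023648 -10.669383256341352 [0.65335756 0.01063751 0.09448334]
0.04306673472885271 -11.318572579085457
0.1205053642802553 -10.191184278164119
mug [0.57458373 0.29269358 0.09      ] tea tab [ 0.57823602 -0.28577503  0.109     ]
```

Emit:
jog_arm(motion=[[[59.5,-48.6,0,0,0,25.4],[59.5,-48.6,0,0,0,25.4],[59.5,-48.6,0,0,0,25.4],[59.5,-48.6,0,0,0,25.4],[59.5,-48.6,0,0,0,25.4],[59.5,-48.6,0,0,0,25.4],[59.5,-48.6,0,0,0,25.4],[59.5,-48.6,0,0,0,25.4]]], hand=0)

```text
time: 0.77
ee_pos: [0.3558, -0.3329, 0.2286]
orientation: [[0.983, -0.183, -0.0], [-0.183, -0.983, 0.0], [-0.0, -0.0, -1.0]]
force: [0.7, -0.4, 0.8]
finger_gap: 0.0002
grasp_force: 0.0
```

Emit:
jog_arm(motion=[[[18.6,-39.2,0,0,0,0],[18.6,-39.2,0,0,0,0],[18.6,-39.2,0,0,0,0],[18.6,-39.2,0,0,0,0],[18.6,-39.2,0,0,0,0],[18.6,-39.2,0,0,0,0],[18.6,-39.2,0,0,0,0],[18.6,-39.2,0,0,0,0]]])

```text
time: 1.43
ee_pos: [0.5514, -0.0627, 0.2285]
orientation: [[0.983, -0.182, -0.0], [-0.182, -0.983, -0.0], [-0.0, 0.0, -1.0]]
force: [1.6, -0.5, 0.2]
finger_gap: 0.0002
grasp_force: 0.0
```

Emit:
jog_arm(motion=[[[0,0,0,0,0,0],[0,0,0,0,0,0],[0,0,0,0,0,0]]])

```text
time: 1.68
ee_pos: [0.5502, -0.0646, 0.2282]
orientation: [[0.983, -0.181, -0.001], [-0.181, -0.983, -0.0], [-0.001, 0.0, -1.0]]
force: [0.8, -0.5, -1.3]
finger_gap: -0.0003
grasp_force: 0.0
```

Emit:
jog_arm(motion=[[[2.2,-4.6,0,0,0,0],[4.4,-9.3,0,0,0,0],[4.4,-9.3,0,0,0,0],[4.4,-9.3,3.5,0,0,0],[4.4,-9.3,7,0,0,0],[4.4,-9.3,7,0,0,0],[4.4,-9.3,7,0,0,0],[4.4,-9.3,7,0,0,0]]])

```text
time: 2.35
ee_pos: [0.6114, 0.0175, 0.1602]
orientation: [[0.983, -0.184, 0.001], [-0.184, -0.983, -0.0], [0.001, -0.0, -1.0]]
force: [-0.7, -1.0, -0.1]
finger_gap: 0.0001
grasp_force: 0.0
```

```bash
python3 - <<'E'
from plant import r,get_image
import cv2,numpy as np
a=get_image("top")["img"][80:240,180:360];b=get_image("scene")["img"][110:290,200:380]
print(r.read_state()["ee_pos"],r.read_state()["force"])
o=np.hstack([cv2.resize(a,(400,356),interpolation=2),cv2.resize(b,(400,400),interpolation=2)[:356]])
cv2.imwrite('pics/d.png',o[:,:,::-1])
E
```

```text
[0.6121625  0.01788656 0.1610477 ] [-0.61508788 -0.80114067 -0.20656486]
```

View pics/d.png

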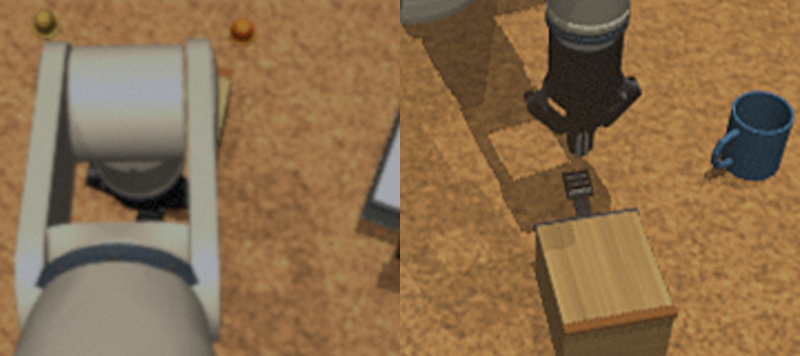

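The scene view shows the closed fingertips directly above the tab, at about (580,150) with the tab at (577,183). The mug and tea caddy are clear, so I'll press down in steps.

Emit:
jog_arm(motion=[[[-0.1,0,1,0,0,0],[-0.1,0,2,0,0,0],[-0.1,0,2.5,0,0,0],[-0.1,0,3,0,0,0],[-0.1,0,3.5,0,0,0],[-0.1,0,3.5,0,0,0]]])

```text
time: 2.95
ee_pos: [0.6092, 0.0188, 0.1223]
orientation: [[0.983, -0.182, -0.002], [-0.182, -0.983, -0.0], [-0.002, 0.0, -1.0]]
force: [-1.1, 0.2, -0.2]
finger_gap: -0.0001
grasp_force: 0.0
```

Emit:
jog_arm(motion=[[[0,0,0.4,0,0,0],[0,0,0.8,0,0,0],[0,0,1.2,0,0,0],[0,0,1.6,0,0,0],[0,0,1.6,0,0,0]]])

```text
time: 3.37
ee_pos: [0.6098, 0.0188, 0.1071]
orientation: [[0.983, -0.183, -0.0], [-0.183, -0.983, 0.0], [-0.0, 0.0, -1.0]]
force: [-0.2, 0.3, 0.5]
finger_gap: 0.0002
grasp_force: 0.0
```

```bash
python3 - <<'E'
from plant import r,get_image
import cv2,numpy as np
b=get_image("scene")["img"][140:290,210:360]
w=get_image("wrist")["img"]
s=r.read_state();print(s["ee_pos"],s["force"])
o=np.hstack([cv2.resize(b,(384,384),interpolation=2),w[:,64:448]])
cv2.imwrite('pics/e.png',o[:,:,::-1])
E
```

```text
[0.60991578 0.01881218 0.10753263] [ 0.1653052  -0.43882038  0.25034612]
```

View pics/e.png

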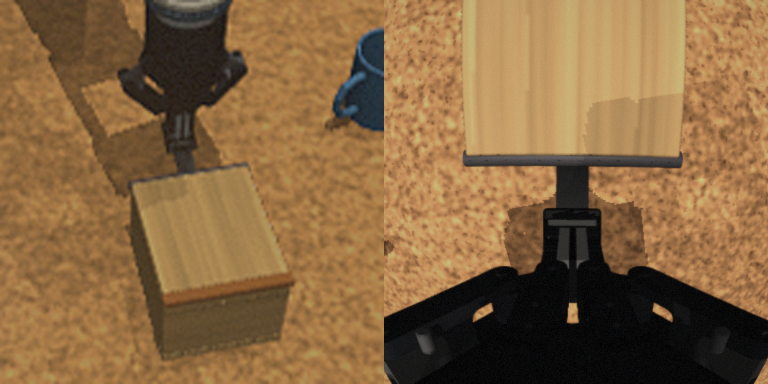

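The scene crop shows the fingers covering the tab at about (180,140) while the lid is still shut and the force is near 0. I'll project the expected tip and tab points into both views to find the offset.

```bash
python3 - <<'E'
from plant import r,get_image
import cv2,numpy as np
D={n:get_image(n) for n in("scene","wrist")}
s=r.read_state();R=np.array(s["orientation"]);p=np.array(s["ee_pos"])
def proj(d,X,fish):
    T=d["world_from_camera"];c=T[:3,:3].T@(X-T[:3,3])*[1,-1,-1];K=d["K"]
    if fish:
        rr=np.hypot(c[0],c[1]);th=np.arctan2(rr,c[2]);c=np.array([c[0]/rr*th,c[1]/rr*th,1])
    else:c=c/c[2]
    return (K@c)[:2]
Wc=D["wrist"]["world_from_camera"];print("cam in tool",R.T@(Wc[:3,3]-p))
for n,X in [("tcp",p),("tip",p+R@[0,0,.025]),("tip-10",p+R@[0,0,.015]),("tab",np.array([.6115,.0188,.107]))]+[(f"tab{k}",np.array([.6115+k*.983,.0188-k*.183,.107+h])) for k,h in((-.015,.007),(.015,-.007),(-.2,0)[:2])]:
    print(n,X.round(3),proj(D["scene"],X,0).round(1),proj(D["wrist"],X,1).round(1))
a=cv2.resize(D["scene"]["img"][165:225,250:310],(400,400),interpolation=2)
b=cv2.resize(D["wrist"]["img"][180:300,195:315],(400,400),interpolation=2)
o=np.hstack([a,b]).astype(float);o=(255*(o/255)**.5).astype(np.uint8)
cv2.imwrite('pics/f.png',o[:,:,::-1])
E
```

```text
cam in tool [ 0.06948844 -0.00068852 -0.14518071]
tcp [0.61  0.019 0.108] [279.3 191.7] [253.6 239.9]
tip [0.61  0.019 0.083] [278.9 197.9] [253.4 222.5]
tip-10 [0.61  0.019 0.093] [279.1 195.5] [253.5 228.9]
tab [0.612 0.019 0.107] [279.5 192.3] [253.  236.9]
tab-0.015 [0.597 0.022 0.114] [278.2 186.4] [253.  267.3]
tab0.015 [0.626 0.016 0.1  ] [280.8 198.3] [253.  206.4]
tab-0.2 [0.415 0.055 0.107] [263.  142.4] [252.8 426. ]
```

View pics/f.png

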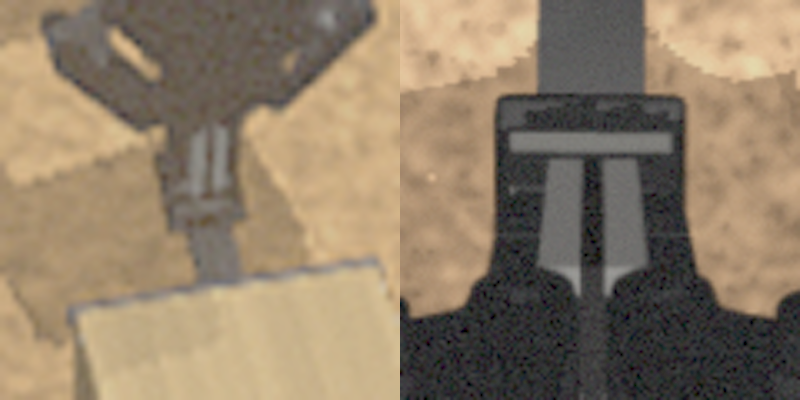

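In this close-up the two grey fingers end on the tab's last ribs. The tab's inner edge, at wrist row 208, hasn't moved, so the tips are only now reaching it. I'll keep going down and watch the force.

Emit:
jog_arm(motion=[[[0,0,0.3,0,0,0],[0,0,0.6,0,0,0],[0,0,0.6,0,0,0]]])

```text
time: 3.82
ee_pos: [0.61, 0.0189, 0.1015]
orientation: [[0.983, -0.183, 0.0], [-0.183, -0.983, 0.0], [0.0, -0.0, -1.0]]
force: [0.5, -0.6, 1.7]
finger_gap: 0.0001
grasp_force: 0.9
```

Emit:
jog_arm(motion=[[[0,0,0.3,0,0,0],[0,0,0.6,0,0,0],[0,0,0.6,0,0,0]]])

```text
time: 4.07
ee_pos: [0.6098, 0.0189, 0.0953]
orientation: [[0.983, -0.183, -0.0], [-0.183, -0.983, 0.0], [-0.0, -0.0, -1.0]]
force: [-0.1, 0.4, 1.8]
finger_gap: 0.0001
grasp_force: 0.6
```

```bash
python3 - <<'E'
from plant import r,get_image
import cv2,numpy as np
a=get_image("scene")["img"][150:280,240:370]
b=get_image("wrist")["img"][100:300,155:355]
print(r.read_state()["force"],r.read_state()["ee_pos"],r.read_state()["tau"])
o=np.hstack([cv2.resize(a,(400,400),interpolation=2),cv2.resize(b,(400,400),interpolation=2)]).astype(float);o=(255*(o/255)**.5).astype(np.uint8)
cv2.imwrite('pics/g.png',o[:,:,::-1])
E
```

```text
[-0.15028615 -1.01161839 -0.23515107] [0.60988712 0.01874042 0.09547518] [ 5.17667632e-02 -6.29233360e+01 -2.76921576e+01  2.70887814e-02
  1.12310561e-02  5.23093295e-04]
```

View pics/g.png

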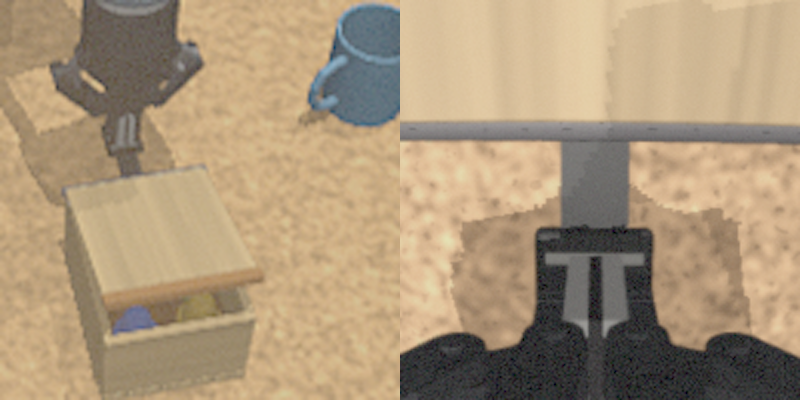

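The lid is tipping: the scene crop shows the pods at (160,315) and a gap at the front edge. I'll keep pressing.

Emit:
jog_arm(motion=[[[0,0,0.3,0,0,0],[0,0,0.6,0,0,0],[0,0,0.9,0,0,0],[0,0,1.2,0,0,0],[0,0,1.5,0,0,0],[0,0,1.5,0,0,0]]])

```text
time: 4.67
ee_pos: [0.6103, 0.0187, 0.0803]
orientation: [[0.983, -0.182, 0.001], [-0.182, -0.983, -0.0], [0.001, -0.0, -1.0]]
force: [-0.1, -0.3, 1.3]
finger_gap: 0.0001
grasp_force: 0.9
```

Emit:
jog_arm(motion=[[[0,0,0.2,0,0,0],[0,0,0.4,0,0,0],[0,0,0.6,0,0,0],[0,0,0.6,0,0,0]]])

```text
time: 5.0
ee_pos: [0.6112, 0.0186, 0.075]
orientation: [[0.983, -0.182, 0.003], [-0.182, -0.983, -0.0], [0.003, -0.0, -1.0]]
force: [0.9, -0.0, 4.1]
finger_gap: -0.0002
grasp_force: 1.6
```

```bash
python3 - <<'E'
from plant import r,get_image
import cv2,numpy as np
a=get_image("scene")["img"][130:290,220:380]
b=get_image("wrist")["img"]
print(r.read_state()["force"],r.read_state()["ee_pos"])
o=np.hstack([cv2.resize(a,(384,384),interpolation=2),b[:,64:448]]).astype(float);o=(255*(o/255)**.5).astype(np.uint8)
cv2.imwrite('pics/h.png',o[:,:,::-1])
E
```

```text
[ 1.28030207 -0.27994692  2.38205744] [0.61066719 0.01873184 0.07484631]
```

View pics/h.png

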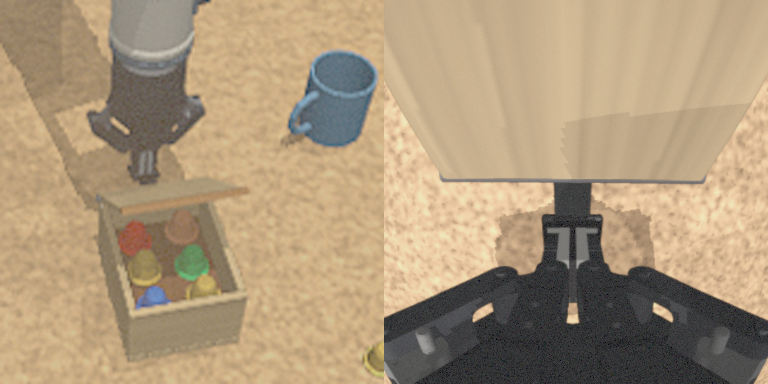

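The lid is now well up, with its far edge at (185,197) in the scene crop. I'll press on to the stop.

Emit:
jog_arm(motion=[[[0,0,0.2,0,0,0],[0,0,0.4,0,0,0],[0,0,0.4,0,0,0]]])

```text
time: 5.35
ee_pos: [0.6111, 0.0187, 0.0736]
orientation: [[0.983, -0.182, 0.002], [-0.182, -0.983, -0.0], [0.002, -0.0, -1.0]]
force: [-7.7, -1.0, 30.7]
finger_gap: 0.0005
grasp_force: 15.5
```

Emit:
jog_arm(motion=[[[0,0,0.2,0,0,0],[0,0,0.3,0,0,0],[0,0,0.3,0,0,0]]])

```text
time: 5.6
ee_pos: [0.6113, 0.0187, 0.073]
orientation: [[0.983, -0.182, 0.003], [-0.182, -0.983, -0.0], [0.003, -0.0, -1.0]]
force: [-16.6, -1.4, 55.6]
finger_gap: 0.0001
grasp_force: 28.8
```

At the stop, with the force at 56 N. I'll back off and straight up.

Emit:
jog_arm(motion=[[[0,0,-0.7,0,0,0],[0,0,-1.5,0,0,0],[-0.5,0,-3,0,0,0],[-2,0,-5,0,0,0],[-4,0,-8,0,0,0],[-6,0,-11,0,0,0],[-8,0,-13,0,0,0],[-8,0,-13,0,0,0]]])

```text
time: 6.27
ee_pos: [0.5299, 0.0339, 0.201]
orientation: [[0.983, -0.182, 0.003], [-0.182, -0.983, 0.0], [0.002, -0.001, -1.0]]
force: [0.6, -0.3, 0.0]
finger_gap: 0.0001
grasp_force: 0.0
```

Emit:
jog_arm(motion=[[[-3,0,-3,0,0,0],[-6,0,-6,0,0,0],[-8,0,-6,0,0,0],[-8,0,-6,0,0,0],[-8,0,-6,0,0,0],[-8,0,-6,0,0,0]]])

```text
time: 6.77
ee_pos: [0.4531, 0.0479, 0.2569]
orientation: [[0.983, -0.182, -0.001], [-0.182, -0.983, -0.0], [-0.0, 0.0, -1.0]]
force: [0.0, -1.0, -0.4]
finger_gap: -0.0002
grasp_force: 0.0
```

```bash
python3 - <<'E'
from plant import r,get_image
import cv2,numpy as np
a=get_image("scene")["img"]
print(r.read_state()["force"],r.read_state()["ee_pos"])
cv2.imwrite('pics/i.png',a[:,:,::-1])
E
```

```text
[-0.50438099  0.74754548  0.52691797] [0.45326532 0.04786995 0.25684885]
```

View pics/i.png

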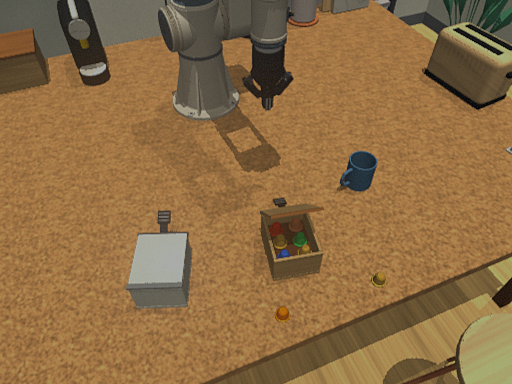

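The pod lid stands open at about (292,212). The tea caddy at (160,268) is shut, the mug at (360,171) hasn't moved, and the arm is clear.

```bash
python3 -c "
from plant import sign_off
print(sign_off())"
```

```text
the job is handed in; nothing more can be done
None
```

I pressed the coffee-pod caddy's tab down to its stop and handed the job in at about 7 s; the last picture shows its lid standing open, the tea caddy shut, the mug where it was and the arm clear, but no verdict was returned.

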